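# Uncover a baked cup with a lid lifter, keeping its weighted lid level

## Robot

A 6-joint arm with a two-finger parallel gripper is mounted at the origin on a cart in front of the work surface, level with it; the furniture and walls round the work are solid. World frame = base frame: x ahead of the robot, y to its left, z up, the work surface at z = 0. Lengths are in m, angles in rad, forces in N, time in s.
With the tool pointing down it reaches from about 0.375 to 0.9 m from the base axis. Payload 3.1 kg.
Tool frame: the origin (TCP) lies at the very end of the fingers, on their centre line; the grasp point (between the pads) lies 19 mm behind it (grip_depth is the distance from the TCP to the grasp point, in m); z points along the fingers, y is the line along which they close (so a half turn about z gives the same grasp; the last joint's range is limited). The gripper opens to 87 mm and grips with 3 to 60 N. Pads are 19 mm wide; open, the fingers measure 117 mm over their backs; the gripper's body (75 mm by 190 mm) begins 51 mm behind the grasp point.
Start: joints at [1.101, 0.527, 1.433, -0, 1.181, -0.178], TCP at [0.18, 0.599, 0.223] pointing down, gripper open.
Joint ranges: [-3.08, 3.08], [-0.75, 2.2], [0.22, 2.44], [-1.43, 4.57], [0, 2.65], [-2.85, 2.85]. Speed limits (rad/s): [2.79, 2.79, 3.14, 3.14, 3.14, 3.14].

## Interface

Orientations are given as a unit quaternion [x, y, z, w].
In Python, from bench import state, get_image, camera_info, close_job, grip_depth gives the robot as it stands. The module is installed in compiled form; this text tells all that it offers.
- The arm moves only by the tool drive_tool, never from a script. Its argument "targets" is a list of rows, each an object of numbers: "ax", "ay", "az": the turn, a rotation vector about the tool's x, y, z in degrees; "x", "y", "z": the shift along the tool's x, y, z in mm; "gripper": the finger opening in mm, from 0 to 87. A call has 1 to 12 rows; each row shifts and turns the commanded pose from where the row before left it, along the tool's axes as they then stand; what a row does not reach is not made up. A row lasts 1/12 s, in which the tool goes at most 41.7 mm and 7.16 degrees, less where a joint would pass 70% of its speed; a pose out of reach is approached as far as the arm can. A call with a gripper value outside its range is refused whole. The fingers move at their own pace and stop on an object; "grip_force" is the grip in N (left out, the last holds). Time passes only in rows, so rows that do not move let the fingers close. It gives the time, the measured TCP pose, the force, the opening and the grip force at its end, in the units of the state.
- state(): the state, without advancing time (a new reading comes with each control period).
- get_image(name): name is "side" or "top"; returns the picture (480x640x3 uint8, red, green, blue); there is no depth.
- camera_info(name): a dict with "mtx" (3x3 intrinsics, pixels), "extrinsics" (4x4, takes a point from world to camera coordinates). Camera axes: x right, y up, looking along -z (the intrinsics and any distortion apply to the point x, -y, -z); pixel columns grow to the right and rows downward; lengths in m; the calibration is good to about 2 mm. A picture is of the moment at which its call begins. camera_info takes no time and is no camera call.
- close_job(): hands the job in; it is judged then, once.
The state is a dict: "clock": time; "qpos": joint angles; "qd": joint speeds; "joint_efforts": joint torques, N m; "ee_pos": TCP position; "orientation": TCP orientation; "ft_force": force on the tool from outside, world axes, zero at the start; "ft_torque": the same for the moment, N m; "opening": opening from 0.0 (shut) to 1.0 (fully open); "finger_force": force on a finger pad.
Only numpy, scipy, OpenCV 4.12 (cv2) and the standard library are available. Lean on these libraries where they do the work, as an engineer would, in place of code of your own. Each camera call takes 0.05 s, during which the arm holds its last target. There are 200 camera calls.

## Task

Take the hot lid off the covered baking cup with the lid lifter and park it in the middle of the round wooden board, then hang the lifter back upright on its stand. The lid's weight has settled off-centre, so feel along the loop for the spot where it balances: the lid must stay close to level all the way. Handle it gently, touch it with nothing but the lifter, and leave the cup and the other things where they are.

Things in the scene. Friction and masses are not known exactly. Their poses are not given: they have to be found in the camera images.
- cup: round dark steel baking cup with a crust and a flat steel band round its rim, 129 mm across, the rim 86 mm above its underside, loose, 0.67 kg, standing on the table under the lid. Origin: centre of its underside.
- lid: round dark steel lid with a loop handle, on the cup. Origin: on its axis at the level of the cup's rim (86 mm over the cup's underside in place); z up. 141 mm across a lip that hangs to z = -5 mm round the cup (2 mm play); tips about the rim at 63 mm radius; flat top at z = 32 mm. 0.6 to 0.8 kg. Tipped 8 degrees, it counts as no longer level.
- lid_top (a point): centre of the lid's flat top, axes as the lid's. A weight hidden in the lid sits anywhere along the lid's y: the centre of mass is at x = 0, about 9 mm below this point, up to 26 mm to either side in y, new each time, fixed in use. Raising the loop 3 mm at one place tips the lid about the far side of the rim; the force needed there tells where the weight is.
- loop_mid (a point): middle of the loop bar (centre line), 68 mm over the lid's origin. Round steel bar 8 mm thick along the lid's y axis, straight from y = -41 to +41 mm, on legs at y = -47 and +47 mm, 32 mm free under it. Hung by the loop right above its centre of mass the lid is level; each mm beside that tips it about 1.4 degrees. The hook rubs on the bar (friction about 0.6), so sideways force counts too.
- lifter_grip (a point): centre of the lifter's upright wooden handle, 22 x 22 x 60 mm; axes as the lifter's: z up along the handle, hook opening towards +x. A 32 x 32 mm steel collar lies 30 to 35 mm below this point.
- lifter: the whole lid lifter, 0.15 kg. Origin: centre of the collar's underside, 35 mm under the grip point. Below it an 8 mm round bar, all in the plane y = 0: straight down for 18 mm, back to x = -20 mm, down, and forward into a V-shaped hook whose seat lies on the handle's axis; the upturned toe ends at x = +16 mm.
- lifter_hook (a point): seat of the lifter's hook, where the underside of a hung bar lies: 95 mm straight below the grip point, on the handle's axis. The hook reaches 8 mm below this point, its toe 10 mm above it; the shank behind stands at x = -20 mm.
- stand_seat (a point): on the fixed dark steel lifter stand, 110 x 90 mm, 106 mm high: the point 100 mm over the table between two prongs where the centre of the collar's underside rests. Axes: the prongs run along x, 16 mm apart, open to -x, closed by a post at x = +40 mm. The whole lifter passes straight up and down between the prongs when its x axis is along the stand's x, as at the start. Seated, the grip point is 35 mm over this one.
- board_top (a point): centre of the top of the fixed round wooden board, 164 mm across, 15 mm high. The lid stands on it on its lip, lid origin 5 mm over the board's top.
- pot_mid (a point): bystander: small yoghurt tub, 72 mm across, 71 mm high; point at half height.
- timer_mid (a point): bystander: round dial timer, 61 mm across, 43 mm high; point at half height.
- bystander_tin_mid (a point): bystander: small food tin, 57 mm across, 72 mm high; point at half height.
- board: the round wooden board; origin at the centre of its underside.
Not all that is in view belongs to the job. What is shaped like the lifter but green is not meant.

How it is judged:
On the way, in this order (a step that is already met when the one before it is completed fails the run):
1. the lifter is lifted off its stand (distance between lifter_hook and stand_seat above 0.12 m), for 0.1 s.
2. the lid hangs on the lifter's hook, clear of the cup by at least 20 mm and close to level (z of lid in the frame of cup above 0.111 m and contact force between lifter and lid above 2 N and angle between lid's own z axis and vertical below 0.13 rad), for 0.3 s.
At the end, for the whole second after the job is handed in: The lid rests flat (within 0.04 rad) and still on the board, its centre within 20 mm of the board's; the lifter hangs upright (within 0.1 rad) and still by its collar on the stand, within 12 mm of its place, clear of the lid (horizontal distance between lid and board_top below 0.02 m and z of lid in the frame of board_top below 0.009 m and angle between lid's own z axis and vertical below 0.04 rad and linear speed of each of lid, lifter below 0.02 m/s and distance between lifter_grip and stand_seat below 0.045 m and horizontal distance between lifter_grip and stand_seat below 0.012 m and angle between lifter's own z axis and vertical below 0.1 rad and contact force between lifter and lid below 0.1 N); the robot touches nothing.
It fails at once if the lid tips more than 0.14 rad (8 degrees) (angle between lid's own z axis and vertical above 0.14 rad).
It fails at once if the lifter bears on the lid or its loop with more than 20 N (contact force between lifter and lid above 20 N).
It fails at once if the fingers or the arm touch the hot lid (contact force between any of the fingers, the arm and lid above 0.5 N).
It fails at once if the lid is banged down on the board (over 30 N) (contact force between lid and board above 30 N).
It fails at once if the cup or a bystander (tub, timer, tin) is moved by more than 20 mm (distance of any of cup, pot_mid, timer_mid, bystander_tin_mid from where it was at the start of the episode above 0.02 m).
It also fails if it takes over 69 s, if anything falls off the work surface, if the arm or the gripper's body presses on something with over 40 N, if the wrist force passes 120 N, or if a joint passes its speed limit or range.

## Working session

There is one attempt and no reset: what is moved stays moved. The work goes in short steps, Python scripts to look and compute and a tool call to move; the robot and the scene stay as the last step left them, time stands still between calls to the robot, and variables do not carry over. Pictures are saved under pics/ and viewed, at most 11 in all, crops included, and the job is handed in when it is done.

Besides the shell and the picture viewer there is one more tool, called after "Call:" as name(argument=value, ...) on one line, values as JSON. drive_tool: Moves the arm, as the interface text tells. Its arguments: {"type":"object","properties":{"targets":{"type":"array"},"grip_force":{"type":"number"}},"required":["targets"]}

```bash
mkdir -p pics
python3 - <<'E'
from bench import *
import cv2,json
s=state(); print({k:s[k] for k in s}, grip_depth)
for n in("top","side"):
    cv2.imwrite(f"pics/{n}0.png",get_image(n)[:,:,::-1]); c=camera_info(n); print(n,c)
E
```

```text
{'clock': 0.0, 'qpos': array([ 1.10048066e+00,  5.28457789e-01,  1.43389326e+00, -3.46368532e-05,
        1.18136905e+00, -1.78481397e-01]), 'qd': array([-0.00113466, -0.00072221, -0.00047081, -0.00058062,  0.00093141,
       -0.00044503]), 'joint_efforts': array([-1.59324202e-05, -4.40042102e+01, -1.76588845e+01,  6.32163347e-02,
        5.83789323e-02, -1.62273454e-04]), 'ee_pos': array([0.17945611, 0.59792859, 0.22157964]), 'orientation': array([ 1.45393276e-01,  9.89373369e-01, -1.01334923e-03, -3.23871205e-04]), 'ft_force': array([-0.11451183, -0.35208379, -0.10112571]), 'ft_torque': array([-0.06413344,  0.00244761,  0.01317163]), 'finger_force': 0.0, 'opening': 1.0012297310708924} 0.0187
top {'mtx': array([[492.23868153,   0.        , 313.83594835],
       [  0.        , 492.23868153, 233.93736456],
       [  0.        ,   0.        ,   1.        ]]), 'extrinsics': array([[-0.02098742, -0.99976916,  0.00459907, -0.00622545],
       [ 0.99884573, -0.0207688 ,  0.04331118, -0.53899976],
       [-0.04320567,  0.00550275,  0.99905104, -1.15495108],
       [ 0.        ,  0.        ,  0.        ,  1.        ]])}
side {'mtx': array([[604.01237393,   0.        , 322.15519575],
       [  0.        , 604.01237393, 244.65652044],
       [  0.        ,   0.        ,   1.        ]]), 'extrinsics': array([[ 0.88927175, -0.45735646,  0.00456277, -0.46408517],
       [ 0.15906843,  0.31861082,  0.93444335, -0.20624845],
       [-0.42882745, -0.83024829,  0.35608258, -1.07412194],
       [ 0.        ,  0.        ,  0.        ,  1.        ]])}
```

View pics/top0.png

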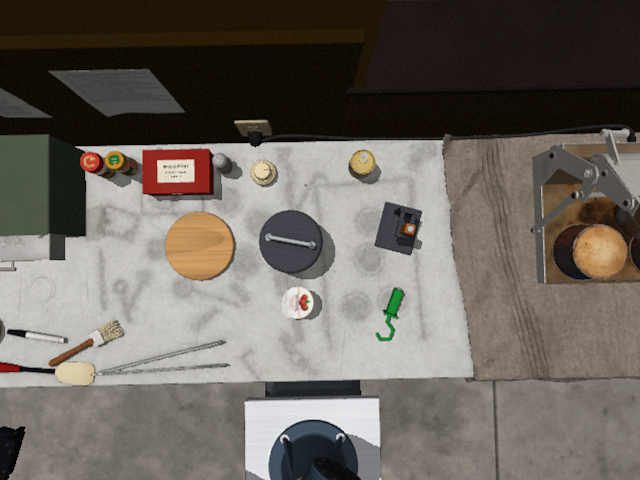

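View pics/side0.png

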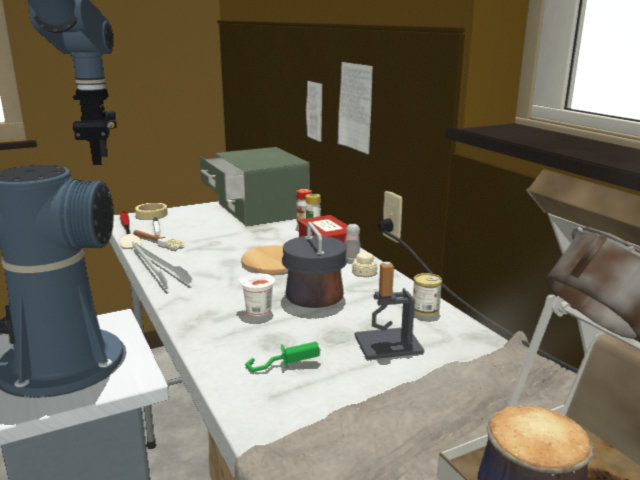

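The lifter could be mistaken for two things:
- The brown upright handle on the dark stand, top (409,229), side (386,280).
- The green hook tool, top (395,300), side (300,353), which the text excludes.

The lid with the loop is at top (291,242), side (315,255), and the board is at top (200,245). The pot with a crust at top (600,250) has no lid. I choose the brown-handled lifter and will check it in a close crop.

```bash
cat > h.py <<'E'
import numpy as np, cv2
from bench import *
def w2p(n,P):
    c=camera_info(n); P=np.atleast_2d(P); q=(c["extrinsics"]@np.c_[P,np.ones(len(P))].T)[:3]
    q=c["mtx"]@(q*np.array([[1],[-1],[-1]])); return (q[:2]/q[2]).T
def p2w(n,uv,z):
    c=camera_info(n); E=c["extrinsics"]; d=np.linalg.inv(c["mtx"])@np.array([uv[0],uv[1],1.])*[1,-1,-1]
    R=E[:3,:3]; o=-R.T@E[:3,3]; d=R.T@d; return o+d*(z-o[2])/d[2]
def tri(uvt,uvs):
    from scipy.optimize import least_squares
    return least_squares(lambda P:np.r_[w2p("top",P)[0]-uvt,w2p("side",P)[0]-uvs],[.5,0,.1])
E
python3 - <<'E'
import cv2,numpy as np
t=cv2.imread("pics/top0.png");s=cv2.imread("pics/side0.png")
f=lambda im,x,y,w,h:cv2.resize(im[y:y+h,x:x+w],(400,300),interpolation=cv2.INTER_CUBIC)
m=np.vstack([np.hstack([f(t,360,195,80,60),f(t,250,205,100,75)]),np.hstack([f(s,340,255,100,75+30-30),f(s,270,215,100,75)])])
m=np.vstack([np.hstack([f(t,360,195,80,60),f(t,250,205,100,75)]),np.hstack([f(s,320,255,140,105),f(s,265,215,120,90)])])
cv2.imwrite("pics/m1.png",m)
E
```

```text
(no output)
```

View pics/m1.png

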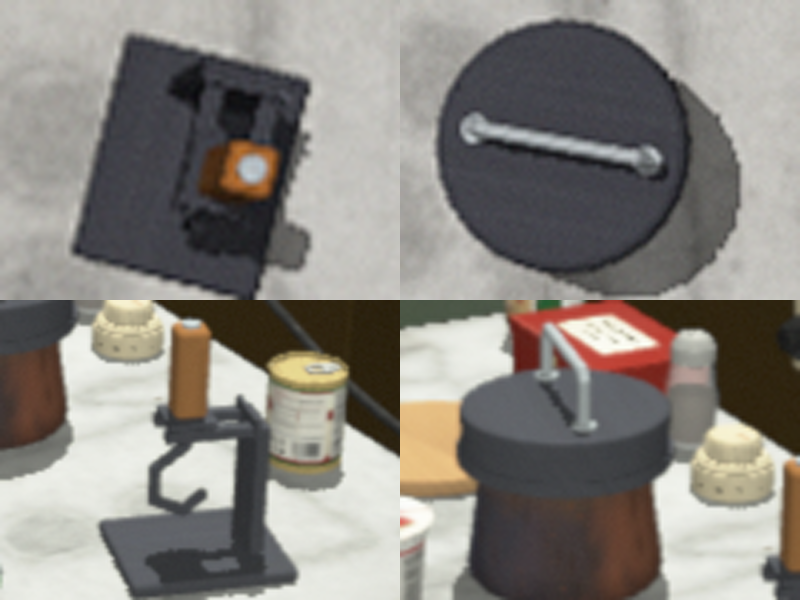

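The crop confirms the choice. The brown handle's collar sits on the prongs, with the cap at top (410.2,228.8) and side (386.5,263), and the hook opens towards the post. The loop runs between top (268.5,237) and (312.5,245).

Run:
```python
from h import *
r=tri([410.2,228.8],[386.5,263]);print("cap",r.x,r.fun)
r=tri([290.5,241],[315,229.9]);print("loop",r.x,r.fun)
print("lidtop circ",p2w("top",(291,241.5),.105), "loop158",p2w("top",(290.5,241),.158))
a,b=p2w("top",(312.5,245),.15),p2w("top",(268.5,237),.15);d=b-a;print("bar",np.degrees(np.arctan2(-d[0],d[1])),np.hypot(*d[:2]))
C=[p2w("top",(360+u/5,195+v/5),.008)[:2] for u,v in((75,252),(128,37),(310,78),(250,297))];C=np.array(C);print(C,C.mean(0))
print([np.degrees(np.arctan2(*(C[j]-C[i])[::-1])) for i,j in((0,1),(3,2))], np.degrees(np.arctan2(*(C[1]-C[2])[::-1]))-90)
im=get_image("top");hsv=cv2.cvtColor(im,cv2.COLOR_RGB2HSV)
m=cv2.inRange(hsv,(8,90,90),(22,255,255));m[:, :150]=0;m[:,250:]=0;m[:200]=0;m[290:]=0
c=max(cv2.findContours(m,0,2)[0],key=cv2.contourArea);e=cv2.fitEllipse(cv2.convexHull(c));print(e,p2w("top",e[0],.012))
g=cv2.cvtColor(im,cv2.COLOR_RGB2HSV)[...,2]
m=np.zeros_like(g);m[190:300,245:340]=(g[190:300,245:340]<90)*255
```

```text
cap [ 0.53838566 -0.214858    0.16766105] [-0.01966197  0.03524836  0.03447475 -0.00383377]
loop [0.51960165 0.0317399  0.15459515] [ 0.16146858 -0.34335679 -0.383582    0.00352675]
lidtop circ [0.51926457 0.03311341 0.105     ] loop158 [0.5187934 0.0319451 0.158    ]
bar -11.50156828520845 0.09335074852786941
[[ 0.50862895 -0.16226002]
 [ 0.6106488  -0.19026408]
 [ 0.58924644 -0.27657957]
 [ 0.48552034 -0.24486691]] [ 0.54851114 -0.21849265]
[np.float64(-15.349411809782481), np.float64(-17.000205759800412)] -13.925912094482825
((199.13473510742188, 245.57508850097656), (67.83673858642578, 68.68444061279297), 61.902462005615234) [0.5168398  0.25425125 0.012     ]
```

Call:
drive_tool(targets=[{"x":-24,"y":-28},{"x":-24,"y":-28},{"x":-24,"y":-28},{"x":-24,"y":-28},{"x":-24,"y":-28},{"x":-24,"y":-28},{"x":-24,"y":-28},{"x":-24,"y":-28},{"x":-24,"y":-28},{"x":-24,"y":-28},{"x":-24,"y":-28},{"x":-24,"y":-28}])

```text
validation failed for argument at $.ta...
```

Call:
drive_tool(targets=[{"x":-24,"y":-28},{"x":-24,"y":-28},{"x":-24,"y":-28},{"x":-24,"y":-28},{"x":-24,"y":-28},{"x":-24,"y":-28},{"x":-24,"y":-28},{"x":-24,"y":-28},{"x":-24,"y":-28},{"x":-24,"y":-28},{"x":-12,"y":-16,"az":-1.5},{},{}])

```text
validation failed for argument at $.ta...
```

```bash
cat > mv.py <<'E'
import sys,numpy as np
from bench import state
from scipy.spatial.transform import Rotation as R
s=state();r=R.from_quat(s["orientation"]);M=r.as_matrix();x,y,z,yaw=map(float,sys.argv[1:5])
cur=np.degrees(np.arctan2(-M[0,1],M[1,1]));p=s["ee_pos"]
T=np.array([[-1,0,0],[0,1,0],[0,0,-1.]]);G=R.from_euler("z",yaw,degrees=True)
print("t",round(s["clock"],2),"pos",p.round(4),"yaw",cur.round(2),"tilt",np.degrees(np.arccos(-M[2,2])).round(2),"open",round(s["opening"]*87,1),"F",s["ft_force"].round(2),"T",s["ft_torque"].round(2))
print("shift(cur axes) mm",(1e3*M.T@(np.array([x,y,z])-p)).round(1),"az",-(yaw-cur).round(2), "rotvec tool", (r.inv()*(G*R.from_matrix(T))).as_rotvec(degrees=True).round(2))
E
python3 mv.py .538 -.215 .116 -15.2
```

```text
t 0.15 pos [0.1795 0.5981 0.2218] yaw -16.72 tilt 0.09 open 87.2 F [-0.3   0.15  0.39] T [0.04 0.02 0.03]
shift(cur axes) mm [-577.3 -675.4  106.7] az -1.52 rotvec tool [-0.09 -0.02 -1.52]
```

Call:
drive_tool(targets=[{"ax":0,"ay":0,"az":0,"x":-24,"y":-28,"z":0,"gripper":87},{"ax":0,"ay":0,"az":0,"x":-24,"y":-28,"z":0,"gripper":87},{"ax":0,"ay":0,"az":0,"x":-24,"y":-28,"z":0,"gripper":87},{"ax":0,"ay":0,"az":0,"x":-24,"y":-28,"z":0,"gripper":87},{"ax":0,"ay":0,"az":0,"x":-24,"y":-28,"z":0,"gripper":87},{"ax":0,"ay":0,"az":0,"x":-24,"y":-28,"z":0,"gripper":87},{"ax":0,"ay":0,"az":0,"x":-24,"y":-28,"z":0,"gripper":87},{"ax":0,"ay":0,"az":0,"x":-24,"y":-28,"z":0,"gripper":87},{"ax":0,"ay":0,"az":0,"x":-24,"y":-28,"z":0,"gripper":87},{"ax":0,"ay":0,"az":0,"x":-24,"y":-28,"z":0,"gripper":87},{"ax":0,"ay":0,"az":0,"x":-24,"y":-28,"z":0,"gripper":87},{"ax":0,"ay":0,"az":0,"x":-24,"y":-28,"z":0,"gripper":87}])

```text
clock: 1.15
ee_pos: [0.3592, 0.1923, 0.2226]
orientation: [0.145, 0.989, 0.0, 0.0]
ft_force: [1.0, 0.1, 0.4]
opening: 1.001
finger_force: 0.0
```

Call:
drive_tool(targets=[{"ax":0,"ay":0,"az":0,"x":-28,"y":-33,"z":0,"gripper":70},{"ax":0,"ay":0,"az":0,"x":-28,"y":-33,"z":0,"gripper":70},{"ax":0,"ay":0,"az":0,"x":-28,"y":-33,"z":0,"gripper":70},{"ax":0,"ay":0,"az":0,"x":-28,"y":-33,"z":0,"gripper":70},{"ax":0,"ay":0,"az":0,"x":-28,"y":-33,"z":0,"gripper":70},{"ax":0,"ay":0,"az":0,"x":-28,"y":-33,"z":0,"gripper":70},{"ax":0,"ay":0,"az":0,"x":-28,"y":-33,"z":0,"gripper":70},{"ax":0,"ay":0,"az":0,"x":-28,"y":-33,"z":0,"gripper":70},{"ax":0,"ay":0,"az":0,"x":-28,"y":-33,"z":0,"gripper":70},{"ax":0,"ay":0,"az":0,"x":-24,"y":-28,"z":0,"gripper":70},{"ax":0,"ay":0,"az":-1.5,"x":-12,"y":-14,"z":0,"gripper":70},{"ax":0,"ay":0,"az":0,"x":0,"y":0,"z":0,"gripper":70}])

```text
clock: 2.15
ee_pos: [0.5335, -0.2052, 0.2223]
orientation: [0.134, 0.991, -0.001, 0.002]
ft_force: [0.4, 0.5, -0.3]
opening: 0.804
finger_force: 0.0
```

```bash
python3 mv.py .538 -.215 .116 -15.2
python3 - <<'E'
from h import *
s=state();T=s["ee_pos"]
print(w2p("top",T),w2p("side",T),w2p("side",T+[0,0,.02]))
a=get_image("top");b=get_image("side")
f=lambda im,x,y,w,h:cv2.resize(im[y:y+h,x:x+w],(400,300),interpolation=cv2.INTER_CUBIC)
cv2.imwrite("pics/m2.png",np.hstack([f(a,370,185,80,60),f(b,320,195,160,120)])[:,:,::-1])
E
```

```text
t 2.15 pos [ 0.5335 -0.2052  0.2223] yaw -15.41 tilt 0.22 open 69.9 F [ 0.39  0.54 -0.3 ] T [ 0.04 -0.03 -0.01]
shift(cur axes) mm [ -6.6  -8.  106.3] az -0.21 rotvec tool [-0.11  0.19 -0.21]
[[410.92709388 229.92412037]] [[382.50059484 232.64350568]] [[382.96403696 221.77247822]]
```

View pics/m2.png

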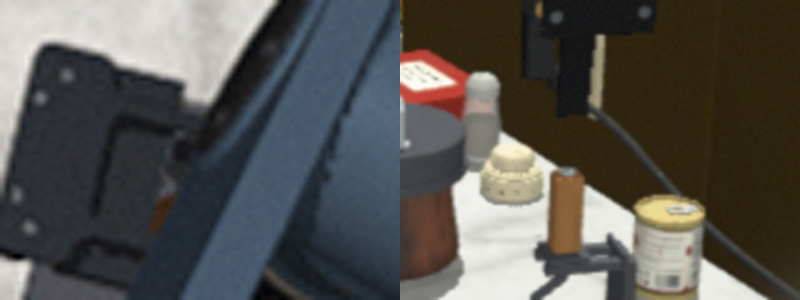

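The open gripper is above the handle (side crop (565,210)). The remaining offset is about (-6.6,-8) mm.

Call:
drive_tool(targets=[{"ax":-0.1,"ay":0.2,"az":0,"x":-6.6,"y":-8,"z":0,"gripper":60},{"ax":0,"ay":0,"az":0,"x":0,"y":0,"z":20,"gripper":60},{"ax":0,"ay":0,"az":0,"x":0,"y":0,"z":25,"gripper":60},{"ax":0,"ay":0,"az":0,"x":0,"y":0,"z":25,"gripper":60},{"ax":0,"ay":0,"az":0,"x":0,"y":0,"z":20,"gripper":60},{"ax":0,"ay":0,"az":0,"x":0,"y":0,"z":10,"gripper":60},{"ax":0,"ay":0,"az":0,"x":0,"y":0,"z":6,"gripper":60},{"ax":0,"ay":0,"az":0,"x":0,"y":0,"z":0,"gripper":60},{"ax":0,"ay":0,"az":0,"x":0,"y":0,"z":0,"gripper":60}])

```text
clock: 3.0
ee_pos: [0.536, -0.2094, 0.1173]
orientation: [0.132, 0.991, 0.001, -0.001]
ft_force: [0.4, 0.6, 0.1]
opening: 0.691
finger_force: 0.0
```

```bash
python3 mv.py .538 -.215 .116 -15.2
```

```text
t 3.0 pos [ 0.536  -0.2094  0.1173] yaw -15.18 tilt 0.16 open 60.1 F [0.41 0.55 0.09] T [-0.02 -0.    0.05]
shift(cur axes) mm [-3.4 -4.8  1.2] az 0.02 rotvec tool [ 0.08 -0.13  0.02]
```

Call:
drive_tool(targets=[{"ax":0,"ay":0,"az":0,"x":-3.4,"y":-4.8,"z":1,"gripper":60},{"ax":0,"ay":0,"az":0,"x":0,"y":0,"z":0,"gripper":60},{"ax":0,"ay":0,"az":0,"x":0,"y":0,"z":0,"gripper":60}])

```text
clock: 3.25
ee_pos: [0.5383, -0.2159, 0.1166]
orientation: [0.133, 0.991, 0.001, -0.0]
ft_force: [0.4, -0.9, 0.3]
opening: 0.694
finger_force: 0.0
```

```bash
python3 mv.py .538 -.215 .116 -15.2
```

```text
t 3.25 pos [ 0.5383 -0.2159  0.1166] yaw -15.24 tilt 0.08 open 60.4 F [ 0.39 -0.88  0.25] T [0.01 0.   0.01]
shift(cur axes) mm [0.5 0.8 0.6] az -0.04 rotvec tool [ 0.05 -0.06 -0.04]
```

Positioned. Close with 35 N.

Call:
drive_tool(targets=[{"ax":0,"ay":0,"az":0,"x":0,"y":0,"z":0,"gripper":30},{"ax":0,"ay":0,"az":0,"x":0,"y":0,"z":0,"gripper":23},{"ax":0,"ay":0,"az":0,"x":0,"y":0,"z":0,"gripper":15},{"ax":0,"ay":0,"az":0,"x":0,"y":0,"z":0,"gripper":10},{"ax":0,"ay":0,"az":0,"x":0,"y":0,"z":0,"gripper":10},{"ax":0,"ay":0,"az":0,"x":0,"y":0,"z":0,"gripper":10},{"ax":0,"ay":0,"az":0,"x":0,"y":0,"z":0,"gripper":10},{"ax":0,"ay":0,"az":0,"x":0,"y":0,"z":0,"gripper":10}], grip_force=35)

```text
clock: 3.92
ee_pos: [0.5374, -0.2146, 0.1155]
orientation: [0.132, 0.991, 0.001, -0.002]
ft_force: [0.0, 1.3, 0.4]
opening: 0.25
finger_force: 35.0
```

```bash
python3 mv.py .538 -.215 .116 -15.2
```

```text
t 3.92 pos [ 0.5374 -0.2146  0.1155] yaw -15.22 tilt 0.26 open 21.8 F [0.01 1.27 0.39] T [ 0.24 -0.05 -0.03]
shift(cur axes) mm [-0.7 -0.2 -0.5] az -0.02 rotvec tool [ 0.14 -0.22 -0.02]
```

Call:
drive_tool(targets=[{"ax":0,"ay":0,"az":0,"x":0,"y":0,"z":-4,"gripper":10},{"ax":0,"ay":0,"az":0,"x":0,"y":0,"z":-10,"gripper":10},{"ax":0,"ay":0,"az":0,"x":0,"y":0,"z":-16,"gripper":10},{"ax":0,"ay":0,"az":0,"x":0,"y":0,"z":-20,"gripper":10},{"ax":0,"ay":0,"az":0,"x":0,"y":0,"z":-20,"gripper":10},{"ax":0,"ay":0,"az":0,"x":0,"y":0,"z":-20,"gripper":10},{"ax":0,"ay":0,"az":0,"x":0,"y":0,"z":-16,"gripper":10},{"ax":0,"ay":0,"az":0,"x":0,"y":0,"z":-10,"gripper":10},{"ax":0,"ay":0,"az":0,"x":0,"y":0,"z":-4,"gripper":10}])

```text
clock: 4.67
ee_pos: [0.5385, -0.216, 0.2379]
orientation: [0.132, 0.991, 0.0, 0.0]
ft_force: [-1.1, -0.5, -1.2]
opening: 0.248
finger_force: 35.0
```

Call:
drive_tool(targets=[{"ax":0,"ay":0,"az":0,"x":5.5,"y":10,"z":0,"gripper":10},{"ax":0,"ay":0,"az":0,"x":10,"y":18,"z":0,"gripper":10},{"ax":0,"ay":0,"az":0,"x":14,"y":25,"z":0,"gripper":10},{"ax":0,"ay":0,"az":0,"x":14,"y":25,"z":0,"gripper":10},{"ax":0,"ay":0,"az":0,"x":14,"y":25,"z":0,"gripper":10},{"ax":0,"ay":0,"az":0,"x":14,"y":25,"z":0,"gripper":10},{"ax":0,"ay":0,"az":0,"x":14,"y":25,"z":0,"gripper":10},{"ax":0,"ay":0,"az":0,"x":14,"y":25,"z":0,"gripper":10},{"ax":0,"ay":0,"az":0,"x":10,"y":18,"z":0,"gripper":10},{"ax":0,"ay":0,"az":-3.7,"x":5,"y":10,"z":0,"gripper":10},{"ax":0,"ay":0,"az":0,"x":0,"y":0,"z":0,"gripper":10},{"ax":0,"ay":0,"az":0,"x":0,"y":0,"z":0,"gripper":10}])

```text
clock: 5.67
ee_pos: [0.4803, 0.0143, 0.2355]
orientation: [0.1, 0.995, 0.001, -0.003]
ft_force: [0.8, -0.4, -1.6]
opening: 0.252
finger_force: 35.0
```

```bash
python3 mv.py .48 .0143 .2085 -11.5
python3 - <<'E'
from h import *
s=state();T=s["ee_pos"]
print(w2p("side",[T,T-[0,0,.0755]]),w2p("top",[T-[0,0,.0755]]))
b=get_image("side");a=get_image("top")
cv2.imwrite("pics/m3.png",np.hstack([cv2.resize(b[180:280,230:350],(480,400),interpolation=cv2.INTER_CUBIC),cv2.resize(a[190:310,250:346],(320,400),interpolation=cv2.INTER_CUBIC)])[:,:,::-1])
E
```

```text
t 5.67 pos [0.4803 0.0143 0.2355] yaw -11.49 tilt 0.32 open 21.9 F [ 0.78 -0.38 -1.6 ] T [ 0.03  0.   -0.01]
shift(cur axes) mm [ 0.1 -0.1 27. ] az 0.01 rotvec tool [ 0.09 -0.31  0.01]
[[300.93101216 197.2672497 ]
 [301.22455309 232.80387814]] [[299.35531274 259.44336095]]
```

View pics/m3.png

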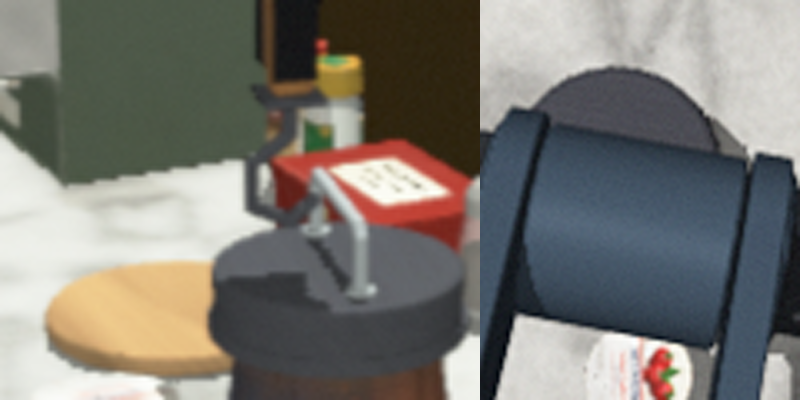

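Call:
drive_tool(targets=[{"ax":0,"ay":-0.3,"az":0,"x":0,"y":0,"z":9,"gripper":10},{"ax":0,"ay":0,"az":0,"x":0,"y":0,"z":12,"gripper":10},{"ax":0,"ay":0,"az":0,"x":0,"y":0,"z":6,"gripper":10},{"ax":0,"ay":0,"az":0,"x":-5,"y":0,"z":0,"gripper":10},{"ax":0,"ay":0,"az":0,"x":-8,"y":0,"z":0,"gripper":10},{"ax":0,"ay":0,"az":0,"x":-8,"y":0,"z":0,"gripper":10},{"ax":0,"ay":0,"az":0,"x":-8,"y":0,"z":0,"gripper":10},{"ax":0,"ay":0,"az":0,"x":-6,"y":0,"z":0,"gripper":10},{"ax":0,"ay":0,"az":0,"x":0,"y":0,"z":0,"gripper":10}])

```text
clock: 6.52
ee_pos: [0.5181, 0.0059, 0.2099]
orientation: [0.1, 0.995, 0.001, 0.003]
ft_force: [0.4, -0.6, -0.8]
opening: 0.252
finger_force: 35.0
```

```bash
cat > fz.py <<'E'
from h import *
F=[]
for i in range(8): get_image("side"); s=state();F.append(np.r_[s["ft_force"],s["ft_torque"],s["ee_pos"][2]])
print(np.mean(F,0).round(3),np.std(F,0).round(2)[:3])
E
python3 fz.py; python3 mv.py .5142 .0073 .2085 -11.5
python3 - <<'E'
from h import *
b=get_image("side")
cv2.imwrite("pics/m4.png",cv2.resize(b[180:280,250:370],(720,600),interpolation=cv2.INTER_CUBIC)[:,:,::-1])
E
```

```text
[-0.355 -0.052 -1.457  0.004  0.017 -0.006  0.209] [0.45 0.48 0.64]
t 6.92 pos [0.5153 0.0067 0.2094] yaw -11.51 tilt 0.15 open 21.7 F [-0.33 -0.34 -1.12] T [-0.01  0.02 -0.04]
shift(cur axes) mm [1.2 0.3 0.9] az -0.01 rotvec tool [ 0.11  0.1  -0.01]
```

View pics/m4.png

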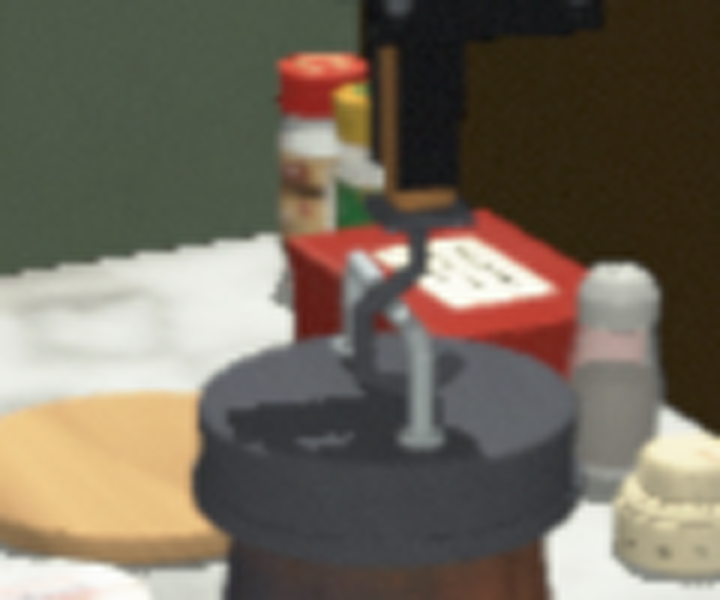

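Call:
drive_tool(targets=[{"ax":0,"ay":0,"az":0,"x":0,"y":0,"z":-4,"gripper":10},{"ax":0,"ay":0,"az":0,"x":0,"y":0,"z":-5,"gripper":10},{"ax":0,"ay":0,"az":0,"x":0,"y":0,"z":-4,"gripper":10},{"ax":0,"ay":0,"az":0,"x":0,"y":0,"z":-1,"gripper":10},{"ax":0,"ay":0,"az":0,"x":0,"y":0,"z":-1,"gripper":10},{"ax":0,"ay":0,"az":0,"x":0,"y":0,"z":-1,"gripper":10},{"ax":0,"ay":0,"az":0,"x":0,"y":0,"z":0,"gripper":10},{"ax":0,"ay":0,"az":0,"x":0,"y":0,"z":0,"gripper":10}])

```text
clock: 7.63
ee_pos: [0.5152, 0.0069, 0.2249]
orientation: [0.1, 0.995, 0.001, 0.0]
ft_force: [0.9, 1.8, -6.9]
opening: 0.255
finger_force: 35.0
```

```bash
python3 fz.py;python3 mv.py .5142 .0073 .2255 -11.5
```

```text
[ 0.173  1.506 -6.456  0.402 -0.09   0.007  0.225] [0.56 0.72 0.31]
t 8.03 pos [0.5156 0.0066 0.2253] yaw -11.52 tilt 0.15 open 21.5 F [ 0.25  1.95 -6.58] T [ 0.42 -0.07  0.01]
shift(cur axes) mm [ 1.5  0.4 -0.2] az -0.02 rotvec tool [ 0.12  0.09 -0.02]
```

Call:
drive_tool(targets=[{"ax":0,"ay":0,"az":0,"x":0,"y":0,"z":-0.7,"gripper":10},{"ax":0,"ay":0,"az":0,"x":0,"y":0,"z":-0.8,"gripper":10},{"ax":0,"ay":0,"az":0,"x":0,"y":0,"z":0,"gripper":10},{"ax":0,"ay":0,"az":0,"x":0,"y":0,"z":0,"gripper":10}])

```text
clock: 8.37
ee_pos: [0.5156, 0.0065, 0.227]
orientation: [0.1, 0.995, 0.001, 0.001]
ft_force: [0.8, 1.4, -4.8]
opening: 0.254
finger_force: 35.0
```

```bash
sed -i 's/range(8)/range(14)/' fz.py; python3 fz.py;python3 mv.py .5142 .0073 .2255 -11.5
```

```text
[ 0.061  0.99  -5.924  0.251 -0.08  -0.007  0.227] [0.35 0.37 0.37]
t 9.07 pos [0.5156 0.0065 0.2269] yaw -11.52 tilt 0.15 open 21.4 F [ 0.15  1.11 -5.89] T [ 0.22 -0.08  0.01]
shift(cur axes) mm [1.6 0.5 1.4] az -0.02 rotvec tool [ 0.1   0.11 -0.02]
```

Call:
drive_tool(targets=[{"ax":0,"ay":0,"az":0,"x":0,"y":0,"z":2,"gripper":10},{"ax":0,"ay":0,"az":0,"x":0,"y":0,"z":4,"gripper":10},{"ax":0,"ay":0,"az":0,"x":0,"y":5,"z":3,"gripper":10},{"ax":0,"ay":0,"az":0,"x":0,"y":12,"z":0,"gripper":10},{"ax":0,"ay":0,"az":0,"x":0,"y":14,"z":0,"gripper":10},{"ax":0,"ay":0,"az":0,"x":0,"y":14,"z":0,"gripper":10},{"ax":0,"ay":0,"az":0,"x":0,"y":10,"z":0,"gripper":10},{"ax":0,"ay":0,"az":0,"x":0,"y":5,"z":0,"gripper":10},{"ax":0,"ay":0,"az":0,"x":0,"y":0,"z":0,"gripper":10}])

```text
clock: 9.82
ee_pos: [0.5279, 0.0668, 0.2182]
orientation: [0.099, 0.995, 0.001, 0.001]
ft_force: [0.4, 0.2, -1.4]
opening: 0.248
finger_force: 35.0
```

```bash
python3 mv.py .526 .066 .2195 -11.5; python3 fz.py
```

```text
t 9.82 pos [0.5279 0.0668 0.2182] yaw -11.4 tilt 0.19 open 21.6 F [ 0.42  0.15 -1.39] T [-0.    0.01 -0.03]
shift(cur axes) mm [ 1.7 -1.2 -1.3] az 0.1 rotvec tool [0.13 0.14 0.1 ]
[-0.272  0.147 -1.573  0.     0.008 -0.005  0.218] [0.47 0.41 0.4 ]
```

Call:
drive_tool(targets=[{"ax":0,"ay":0,"az":0,"x":0,"y":0,"z":-3,"gripper":10},{"ax":0,"ay":0,"az":0,"x":0,"y":0,"z":-2,"gripper":10},{"ax":0,"ay":0,"az":0,"x":0,"y":0,"z":-1,"gripper":10},{"ax":0,"ay":0,"az":0,"x":0,"y":0,"z":-1,"gripper":10},{"ax":0,"ay":0,"az":0,"x":0,"y":0,"z":-0.7,"gripper":10},{"ax":0,"ay":0,"az":0,"x":0,"y":0,"z":-0.8,"gripper":10},{"ax":0,"ay":0,"az":0,"x":0,"y":0,"z":0,"gripper":10},{"ax":0,"ay":0,"az":0,"x":0,"y":0,"z":0,"gripper":10}])

```text
clock: 11.18
ee_pos: [0.5273, 0.0653, 0.2261]
orientation: [0.1, 0.995, 0.001, 0.001]
ft_force: [0.3, -0.9, -7.1]
opening: 0.254
finger_force: 35.0
```

```bash
python3 fz.py;python3 mv.py .526 .066 .2255 -11.5
```

```text
[-0.216 -0.534 -7.939 -0.111 -0.     0.     0.226] [0.5  0.5  0.38]
t 11.88 pos [0.5276 0.0653 0.2265] yaw -11.52 tilt 0.15 open 22.2 F [-0.21 -0.93 -8.12] T [-0.09 -0.    0.  ]
shift(cur axes) mm [1.7 0.3 1. ] az -0.02 rotvec tool [ 0.11  0.11 -0.02]
```

Call:
drive_tool(targets=[{"ax":0,"ay":0,"az":0,"x":0,"y":0,"z":2,"gripper":10},{"ax":0,"ay":0,"az":0,"x":0,"y":0,"z":4,"gripper":10},{"ax":0,"ay":0,"az":0,"x":1,"y":-4,"z":2,"gripper":10},{"ax":0,"ay":0,"az":0,"x":0,"y":-8,"z":0,"gripper":10},{"ax":0,"ay":0,"az":0,"x":0,"y":-4.5,"z":0,"gripper":10},{"ax":0,"ay":0,"az":0,"x":0,"y":0,"z":-3,"gripper":10},{"ax":0,"ay":0,"az":0,"x":0,"y":0,"z":-2,"gripper":10},{"ax":0,"ay":0,"az":0,"x":0,"y":0,"z":-1,"gripper":10},{"ax":0,"ay":0,"az":0,"x":0,"y":0,"z":-1,"gripper":10},{"ax":0,"ay":0,"az":0,"x":0,"y":0,"z":-1,"gripper":10},{"ax":0,"ay":0,"az":0,"x":0,"y":0,"z":-0.5,"gripper":10},{"ax":0,"ay":0,"az":0,"x":0,"y":0,"z":0,"gripper":10}])

```text
clock: 12.88
ee_pos: [0.5229, 0.0496, 0.2264]
orientation: [0.1, 0.995, 0.001, 0.0]
ft_force: [0.6, -0.0, -8.5]
opening: 0.251
finger_force: 35.0
```

```bash
python3 fz.py;python3 mv.py .5225 .049 .2255 -11.5
```

```text
[-0.018  0.237 -8.832  0.042 -0.031  0.01   0.227] [0.42 0.69 0.39]
t 13.58 pos [0.5233 0.0494 0.2269] yaw -11.52 tilt 0.16 open 21.7 F [-0.09 -0.23 -8.43] T [ 0.06 -0.02  0.04]
shift(cur axes) mm [ 0.7 -0.5  1.4] az -0.02 rotvec tool [ 0.11  0.1  -0.02]
```

Call:
drive_tool(targets=[{"ax":0,"ay":0,"az":0,"x":0,"y":0,"z":-0.7,"gripper":10},{"ax":0,"ay":0,"az":0,"x":0,"y":0,"z":-0.7,"gripper":10},{"ax":0,"ay":0,"az":0,"x":0,"y":0,"z":-0.7,"gripper":10},{"ax":0,"ay":0,"az":0,"x":0,"y":0,"z":-0.7,"gripper":10},{"ax":0,"ay":0,"az":0,"x":0,"y":0,"z":-0.7,"gripper":10},{"ax":0,"ay":0,"az":0,"x":0,"y":0,"z":0,"gripper":10},{"ax":0,"ay":0,"az":0,"x":0,"y":0,"z":0,"gripper":10}])

```text
clock: 14.17
ee_pos: [0.5234, 0.0493, 0.2306]
orientation: [0.1, 0.995, 0.001, 0.001]
ft_force: [-0.3, 0.6, -8.3]
opening: 0.251
finger_force: 35.0
```

```bash
python3 fz.py
python3 - <<'E'
from h import *
b=get_image("side")[:,:,::-1];a=cv2.imread("pics/side0.png")
f=lambda b:cv2.resize(b[205:285,265:365],(500,400),interpolation=cv2.INTER_CUBIC)[:,50:450]
cv2.imwrite("pics/m5.png",np.hstack([f(a),f(b)]))
E
```

```text
[ 0.265  0.416 -8.741  0.01  -0.044 -0.014  0.23 ] [0.42 0.38 0.61]
```

View pics/m5.png

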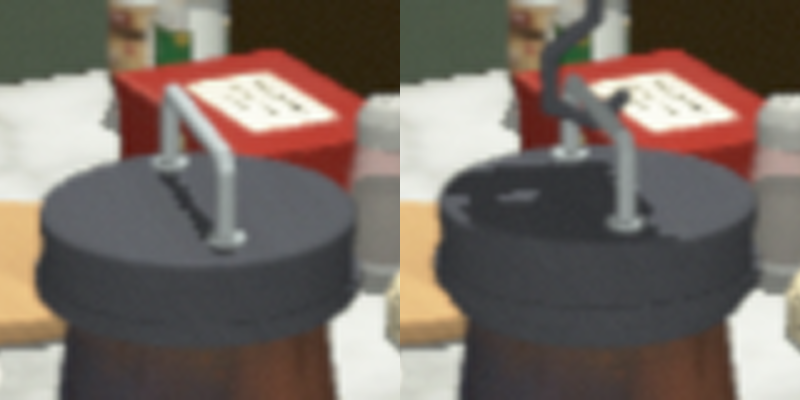

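The near foot rose about 1.6 px more than the far foot, at crop (624,222) against (571,152). The lid is hanging about 2° low on +y, so the balance spot is about 2 mm further along +y. I'll set it back down and shift the hook.

Call:
drive_tool(targets=[{"ax":0,"ay":0,"az":0,"x":0,"y":0,"z":1.5,"gripper":10},{"ax":0,"ay":0,"az":0,"x":0,"y":0,"z":1.5,"gripper":10},{"ax":0,"ay":0,"az":0,"x":0,"y":0,"z":1.5,"gripper":10},{"ax":0,"ay":0,"az":0,"x":0,"y":0,"z":2,"gripper":10},{"ax":0,"ay":0,"az":0,"x":0,"y":0,"z":3,"gripper":10},{"ax":0,"ay":0,"az":0,"x":0,"y":1,"z":0,"gripper":10},{"ax":0,"ay":0,"az":0,"x":0,"y":1,"z":0,"gripper":10},{"ax":0,"ay":0,"az":0,"x":0,"y":0,"z":0,"gripper":10}])

```text
clock: 15.58
ee_pos: [0.5246, 0.0515, 0.2217]
orientation: [0.1, 0.995, 0.001, 0.002]
ft_force: [1.2, 0.2, -2.0]
opening: 0.251
finger_force: 35.0
```

```bash
python3 mv.py .5237 .0512 .2305 -11.5
```

```text
t 15.58 pos [0.5246 0.0515 0.2217] yaw -11.51 tilt 0.27 open 21.8 F [ 1.18  0.16 -2.02] T [-0.01 -0.01 -0.1 ]
shift(cur axes) mm [ 0.8 -0.5 -8.8] az -0.01 rotvec tool [ 0.14  0.23 -0.01]
```

Call:
drive_tool(targets=[{"ax":0,"ay":0,"az":0,"x":0,"y":0,"z":-2,"gripper":10},{"ax":0,"ay":0,"az":0,"x":0,"y":0,"z":-1.5,"gripper":10},{"ax":0,"ay":0,"az":0,"x":0,"y":0,"z":-1,"gripper":10},{"ax":0,"ay":0,"az":0,"x":0,"y":0,"z":-1,"gripper":10},{"ax":0,"ay":0,"az":0,"x":0,"y":0,"z":-1,"gripper":10},{"ax":0,"ay":0,"az":0,"x":0,"y":0,"z":-1,"gripper":10},{"ax":0,"ay":0,"az":0,"x":0,"y":0,"z":-1,"gripper":10},{"ax":0,"ay":0,"az":0,"x":0,"y":0,"z":-1,"gripper":10},{"ax":0,"ay":0,"az":0,"x":0,"y":0,"z":-1,"gripper":10},{"ax":0,"ay":0,"az":0,"x":0,"y":0,"z":-1,"gripper":10},{"ax":0,"ay":0,"az":0,"x":0,"y":0,"z":-1,"gripper":10},{"ax":0,"ay":0,"az":0,"x":0,"y":0,"z":0,"gripper":10}])

```text
clock: 16.58
ee_pos: [0.5238, 0.0513, 0.2337]
orientation: [0.1, 0.995, 0.001, 0.001]
ft_force: [0.4, 0.2, -9.0]
opening: 0.251
finger_force: 35.0
```

```bash
python3 fz.py; python3 mv.py .5237 .0512 .2305 -11.5
python3 - <<'E'
from h import *
b=get_image("side")[:,:,::-1];a=cv2.imread("pics/side0.png")
f=lambda b:cv2.resize(b[205:285,265:365],(500,400),interpolation=cv2.INTER_CUBIC)[:,50:450]
cv2.imwrite("pics/m6.png",np.hstack([f(a),f(b)]))
E
```

```text
[ 0.184 -0.15  -8.6    0.009 -0.013 -0.009  0.233] [0.46 0.39 0.47]
t 17.28 pos [0.5237 0.0513 0.2334] yaw -11.52 tilt 0.15 open 21.8 F [ 0.67 -0.28 -9.16] T [-0.02 -0.06 -0.05]
shift(cur axes) mm [-0.  -0.1  2.9] az -0.02 rotvec tool [ 0.11  0.1  -0.02]
```

View pics/m6.png

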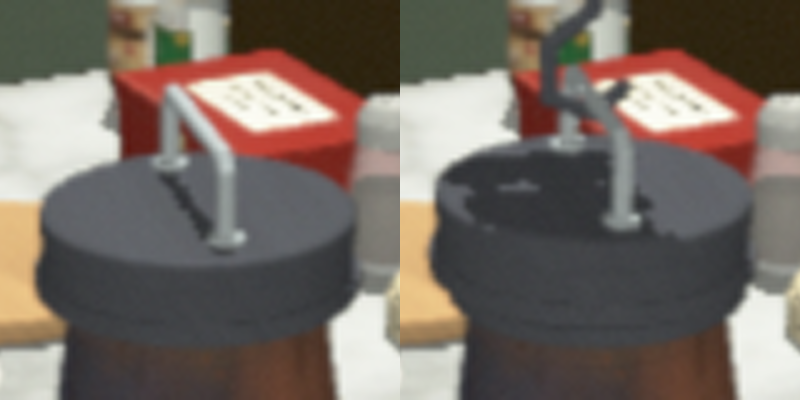

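The lid hangs nearly level: the feet are at crop (569,143) and (621,219), dy 76 against 78 at rest. Now I'll lift it and carry it to the board.

Call:
drive_tool(targets=[{"ax":0,"ay":0,"az":0,"x":0,"y":0,"z":-2,"gripper":10},{"ax":0,"ay":0,"az":0,"x":0,"y":0,"z":-3.5,"gripper":10},{"ax":0,"ay":0,"az":0,"x":0,"y":0,"z":-5,"gripper":10},{"ax":0,"ay":0,"az":0,"x":0,"y":0,"z":-6,"gripper":10},{"ax":0,"ay":0,"az":0,"x":0,"y":0,"z":-6,"gripper":10},{"ax":0,"ay":0,"az":0,"x":0,"y":0,"z":-6,"gripper":10},{"ax":0,"ay":0,"az":0,"x":0,"y":0,"z":-4,"gripper":10},{"ax":0,"ay":0,"az":0,"x":0,"y":0,"z":-2,"gripper":10},{"ax":0,"ay":0,"az":0,"x":0,"y":0,"z":0,"gripper":10},{"ax":0,"ay":0,"az":0,"x":0,"y":0,"z":0,"gripper":10},{"ax":0,"ay":0,"az":0,"x":0,"y":0,"z":0,"gripper":10},{"ax":0,"ay":0,"az":0,"x":0,"y":0,"z":0,"gripper":10}])

```text
clock: 18.33
ee_pos: [0.5233, 0.0513, 0.2675]
orientation: [0.1, 0.995, 0.001, 0.0]
ft_force: [-0.2, -0.1, -9.0]
opening: 0.248
finger_force: 35.0
```

Call:
drive_tool(targets=[{"ax":0,"ay":0,"az":0,"x":0,"y":0,"z":0,"gripper":10},{"ax":0,"ay":0,"az":0,"x":0.3,"y":1.5,"z":0,"gripper":10},{"ax":0,"ay":0,"az":0,"x":0.6,"y":3,"z":0,"gripper":10},{"ax":0,"ay":0,"az":0,"x":1,"y":4.5,"z":0,"gripper":10},{"ax":0,"ay":0,"az":0,"x":1.3,"y":6,"z":0,"gripper":10},{"ax":0,"ay":0,"az":0,"x":1.6,"y":7.5,"z":0,"gripper":10},{"ax":0,"ay":0,"az":0,"x":2,"y":9,"z":0,"gripper":10},{"ax":0,"ay":0,"az":0,"x":2.2,"y":10.5,"z":0,"gripper":10},{"ax":0,"ay":0,"az":0,"x":2.6,"y":12,"z":0,"gripper":10},{"ax":0,"ay":0,"az":0,"x":2.6,"y":12,"z":0,"gripper":10},{"ax":0,"ay":0,"az":0,"x":2.6,"y":12,"z":0,"gripper":10},{"ax":0,"ay":0,"az":0,"x":2.6,"y":12,"z":0,"gripper":10}])

```text
clock: 19.33
ee_pos: [0.5224, 0.145, 0.2681]
orientation: [0.1, 0.995, 0.001, 0.001]
ft_force: [0.4, -0.0, -9.5]
opening: 0.251
finger_force: 35.0
```

Call:
drive_tool(targets=[{"ax":0,"ay":0,"az":0,"x":2.6,"y":12,"z":0,"gripper":10},{"ax":0,"ay":0,"az":0,"x":2.6,"y":12,"z":0,"gripper":10},{"ax":0,"ay":0,"az":0,"x":2.6,"y":12,"z":0,"gripper":10},{"ax":0,"ay":0,"az":0,"x":2.6,"y":12,"z":0,"gripper":10},{"ax":0,"ay":0,"az":0,"x":2.6,"y":12,"z":0,"gripper":10},{"ax":0,"ay":0,"az":0,"x":2.6,"y":12,"z":0,"gripper":10},{"ax":0,"ay":0,"az":0,"x":2.6,"y":12,"z":0,"gripper":10},{"ax":0,"ay":0,"az":0,"x":2.2,"y":10.5,"z":0,"gripper":10},{"ax":0,"ay":0,"az":0,"x":2,"y":9,"z":0,"gripper":10},{"ax":0,"ay":0,"az":0,"x":1.6,"y":7.5,"z":0,"gripper":10},{"ax":0,"ay":0,"az":0,"x":1.3,"y":6,"z":0,"gripper":10},{"ax":0,"ay":0,"az":0,"x":1,"y":4.5,"z":0,"gripper":10}])

```text
clock: 20.33
ee_pos: [0.521, 0.2683, 0.2682]
orientation: [0.1, 0.995, 0.001, 0.001]
ft_force: [0.4, -0.6, -8.1]
opening: 0.253
finger_force: 35.0
```

Call:
drive_tool(targets=[{"ax":0,"ay":0,"az":0,"x":0.6,"y":3,"z":0,"gripper":10},{"ax":0,"ay":0,"az":0,"x":0.3,"y":1.5,"z":0,"gripper":10},{"ax":0,"ay":0,"az":0,"x":0,"y":0,"z":0,"gripper":10},{"ax":0,"ay":0,"az":0,"x":0,"y":0,"z":0,"gripper":10},{"ax":0,"ay":0,"az":0,"x":0,"y":0,"z":0,"gripper":10}])

```text
clock: 20.75
ee_pos: [0.5211, 0.2718, 0.2683]
orientation: [0.101, 0.995, 0.001, 0.001]
ft_force: [-0.4, 0.1, -9.2]
opening: 0.248
finger_force: 35.0
```

```bash
python3 fz.py; python3 mv.py .5208 .2740 .1588 -11.5
python3 - <<'E'
from h import *
b=get_image("side")
cv2.imwrite("pics/m7.png",cv2.resize(b[160:280,210:370],(800,600),interpolation=cv2.INTER_CUBIC)[:,:,::-1])
E
```

```text
[ 1.500e-01  1.200e-02 -8.801e+00 -5.000e-03  2.000e-03  0.000e+00
  2.680e-01] [0.44 0.47 0.39]
t 21.45 pos [0.5211 0.2722 0.2683] yaw -11.52 tilt 0.16 open 21.6 F [ 0.92  0.07 -8.68] T [ 0.01 -0.02 -0.03]
shift(cur axes) mm [  0.9   1.5 109.5] az -0.02 rotvec tool [ 0.11  0.11 -0.02]
```

View pics/m7.png

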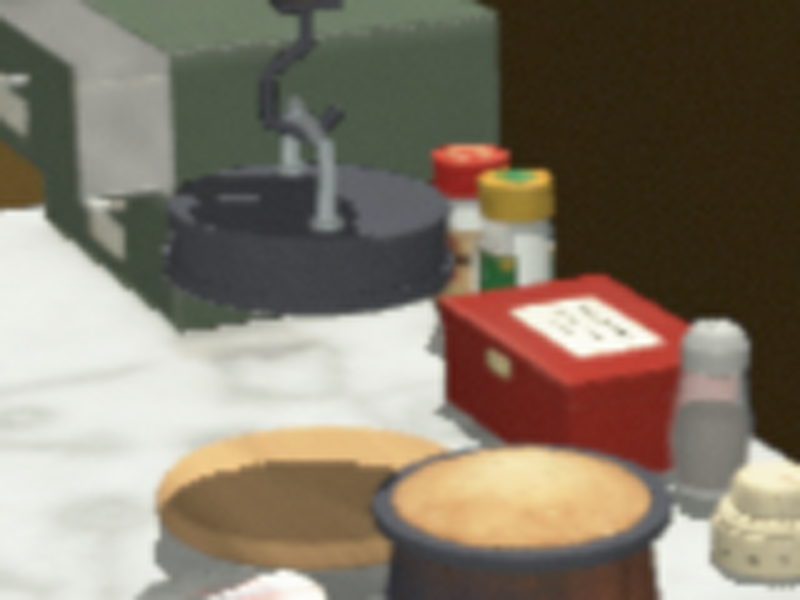

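The lid (315,240) hangs level over the board (300,495), and the uncovered cup (520,510) has stayed in place. Lowering now.

Call:
drive_tool(targets=[{"ax":0,"ay":0,"az":0,"x":0.3,"y":0.5,"z":2,"gripper":10},{"ax":0,"ay":0,"az":0,"x":0.3,"y":0.5,"z":4,"gripper":10},{"ax":0,"ay":0,"az":0,"x":0.3,"y":0.5,"z":6,"gripper":10},{"ax":0,"ay":0,"az":0,"x":0,"y":0,"z":8,"gripper":10},{"ax":0,"ay":0,"az":0,"x":0,"y":0,"z":10,"gripper":10},{"ax":0,"ay":0,"az":0,"x":0,"y":0,"z":12,"gripper":10},{"ax":0,"ay":0,"az":0,"x":0,"y":0,"z":12,"gripper":10},{"ax":0,"ay":0,"az":0,"x":0,"y":0,"z":12,"gripper":10},{"ax":0,"ay":0,"az":0,"x":0,"y":0,"z":10,"gripper":10},{"ax":0,"ay":0,"az":0,"x":0,"y":0,"z":8,"gripper":10},{"ax":0,"ay":0,"az":0,"x":0,"y":0,"z":6,"gripper":10},{"ax":0,"ay":0,"az":0,"x":0,"y":0,"z":4,"gripper":10}])

```text
clock: 22.5
ee_pos: [0.5205, 0.2739, 0.1732]
orientation: [0.1, 0.995, 0.001, 0.001]
ft_force: [-1.1, -0.1, -8.7]
opening: 0.249
finger_force: 35.0
```

Call:
drive_tool(targets=[{"ax":0,"ay":0,"az":0,"x":0,"y":0,"z":3,"gripper":10},{"ax":0,"ay":0,"az":0,"x":0,"y":0,"z":2,"gripper":10},{"ax":0,"ay":0,"az":0,"x":0,"y":0,"z":1,"gripper":10},{"ax":0,"ay":0,"az":0,"x":0,"y":0,"z":1,"gripper":10},{"ax":0,"ay":0,"az":0,"x":0,"y":0,"z":1,"gripper":10},{"ax":0,"ay":0,"az":0,"x":0,"y":0,"z":1,"gripper":10},{"ax":0,"ay":0,"az":0,"x":0,"y":0,"z":1,"gripper":10},{"ax":0,"ay":0,"az":0,"x":0,"y":0,"z":1,"gripper":10},{"ax":0,"ay":0,"az":0,"x":0,"y":0,"z":1,"gripper":10},{"ax":0,"ay":0,"az":0,"x":0,"y":0,"z":1,"gripper":10},{"ax":0,"ay":0,"az":0,"x":0,"y":0,"z":1,"gripper":10},{"ax":0,"ay":0,"az":0,"x":0,"y":0,"z":1,"gripper":10}])

```text
clock: 23.5
ee_pos: [0.5207, 0.2741, 0.1592]
orientation: [0.1, 0.995, 0.001, 0.001]
ft_force: [-1.5, 0.2, -7.8]
opening: 0.249
finger_force: 35.0
```

```bash
python3 fz.py; python3 mv.py .5208 .2740 .15 -11.5
```

```text
[-9.300e-02 -3.310e-01 -8.787e+00 -3.000e-03 -1.900e-02  7.000e-03
  1.590e-01] [0.42 0.46 0.4 ]
t 24.2 pos [0.5208 0.274  0.1593] yaw -11.52 tilt 0.16 open 21.5 F [ 0.27  0.24 -8.84] T [ 0.   -0.02 -0.02]
shift(cur axes) mm [ 0.  -0.1  9.3] az -0.02 rotvec tool [ 0.12  0.11 -0.02]
```

Call:
drive_tool(targets=[{"ax":0,"ay":0,"az":0,"x":0,"y":0,"z":0.8,"gripper":10},{"ax":0,"ay":0,"az":0,"x":0,"y":0,"z":0.8,"gripper":10},{"ax":0,"ay":0,"az":0,"x":0,"y":0,"z":0.8,"gripper":10},{"ax":0,"ay":0,"az":0,"x":0,"y":0,"z":0.8,"gripper":10},{"ax":0,"ay":0,"az":0,"x":0,"y":0,"z":0.8,"gripper":10},{"ax":0,"ay":0,"az":0,"x":0,"y":0,"z":0,"gripper":10},{"ax":0,"ay":0,"az":0,"x":0,"y":0,"z":0,"gripper":10}])

```text
clock: 24.78
ee_pos: [0.5215, 0.2742, 0.1559]
orientation: [0.1, 0.995, 0.001, 0.002]
ft_force: [-0.1, -0.8, -1.3]
opening: 0.249
finger_force: 35.0
```

```bash
sed -i 's/range(14)/range(6)/' fz.py; python3 fz.py; python3 mv.py .5208 .2740 .15 -11.5
```

```text
[ 1.000e-03  1.300e-01 -1.305e+00  1.200e-02  0.000e+00 -0.000e+00
  1.560e-01] [0.35 0.29 0.17]
t 25.08 pos [0.5209 0.2741 0.1553] yaw -11.52 tilt 0.17 open 22.0 F [-0.03 -0.1  -1.51] T [-0.04 -0.01 -0.02]
shift(cur axes) mm [ 0.1 -0.1  5.3] az -0.02 rotvec tool [ 0.12  0.12 -0.02]
```

Call:
drive_tool(targets=[{"ax":0,"ay":0,"az":0,"x":0,"y":0,"z":5,"gripper":10},{"ax":0,"ay":0,"az":0,"x":0,"y":0,"z":6,"gripper":10},{"ax":0,"ay":0,"az":0,"x":0,"y":0,"z":3,"gripper":10},{"ax":0,"ay":0,"az":0,"x":0,"y":0,"z":0,"gripper":10},{"ax":0,"ay":0,"az":0,"x":4,"y":0,"z":0,"gripper":10},{"ax":0,"ay":0,"az":0,"x":7,"y":0,"z":0,"gripper":10},{"ax":0,"ay":0,"az":0,"x":8,"y":0,"z":0,"gripper":10},{"ax":0,"ay":0,"az":0,"x":8,"y":0,"z":0,"gripper":10},{"ax":0,"ay":0,"az":0,"x":8,"y":0,"z":0,"gripper":10},{"ax":0,"ay":0,"az":0,"x":7,"y":0,"z":0,"gripper":10},{"ax":0,"ay":0,"az":0,"x":3,"y":0,"z":0,"gripper":10},{"ax":0,"ay":0,"az":0,"x":0,"y":0,"z":0,"gripper":10}])

```text
clock: 26.08
ee_pos: [0.4755, 0.2833, 0.1413]
orientation: [0.1, 0.995, 0.001, 0.001]
ft_force: [0.4, 0.7, -2.7]
opening: 0.248
finger_force: 35.0
```

Call:
drive_tool(targets=[{"ax":0,"ay":0,"az":0,"x":0,"y":0,"z":-5,"gripper":10},{"ax":0,"ay":0,"az":0,"x":0,"y":0,"z":-12,"gripper":10},{"ax":0,"ay":0,"az":0,"x":0,"y":0,"z":-20,"gripper":10},{"ax":0,"ay":0,"az":0,"x":0,"y":0,"z":-20,"gripper":10},{"ax":0,"ay":0,"az":0,"x":0,"y":0,"z":-20,"gripper":10},{"ax":0,"ay":0,"az":0,"x":0,"y":0,"z":-13,"gripper":10},{"ax":0,"ay":0,"az":0,"x":0,"y":0,"z":-5,"gripper":10},{"ax":0,"ay":0,"az":0,"x":0,"y":0,"z":0,"gripper":10}])

```text
clock: 26.75
ee_pos: [0.4778, 0.2832, 0.2379]
orientation: [0.1, 0.995, 0.002, 0.003]
ft_force: [0.2, 0.9, -2.1]
opening: 0.249
finger_force: 35.0
```

```bash
python3 fz.py; python3 mv.py .5374 -.2146 .2355 -15.2
```

```text
[ 0.261 -0.034 -1.192 -0.008  0.008  0.011  0.235] [0.58 0.23 0.54]
t 27.05 pos [0.4759 0.2827 0.2351] yaw -11.52 tilt 0.04 open 21.5 F [ 0.32  0.2  -1.51] T [-0.05  0.02  0.05]
shift(cur axes) mm [-159.6 -475.    -0.8] az 3.68 rotvec tool [ 0.04 -0.01  3.68]
```

Call:
drive_tool(targets=[{"ax":0,"ay":0,"az":0,"x":-3.4,"y":-10,"z":0,"gripper":10},{"ax":0,"ay":0,"az":0,"x":-6.7,"y":-20,"z":0,"gripper":10},{"ax":0,"ay":0,"az":0,"x":-10.7,"y":-32,"z":0,"gripper":10},{"ax":0,"ay":0,"az":0,"x":-10.7,"y":-32,"z":0,"gripper":10},{"ax":0,"ay":0,"az":0,"x":-10.7,"y":-32,"z":0,"gripper":10},{"ax":0,"ay":0,"az":0,"x":-10.7,"y":-32,"z":0,"gripper":10},{"ax":0,"ay":0,"az":0,"x":-10.7,"y":-32,"z":0,"gripper":10},{"ax":0,"ay":0,"az":0,"x":-10.7,"y":-32,"z":0,"gripper":10},{"ax":0,"ay":0,"az":0,"x":-10.7,"y":-32,"z":0,"gripper":10},{"ax":0,"ay":0,"az":0,"x":-10.7,"y":-32,"z":0,"gripper":10},{"ax":0,"ay":0,"az":0,"x":-10.7,"y":-32,"z":0,"gripper":10},{"ax":0,"ay":0,"az":0,"x":-10.7,"y":-32,"z":0,"gripper":10}])

```text
clock: 28.05
ee_pos: [0.5207, -0.0857, 0.2354]
orientation: [0.101, 0.995, 0.001, 0.001]
ft_force: [0.6, 0.2, -2.6]
opening: 0.247
finger_force: 35.0
```

Call:
drive_tool(targets=[{"ax":0,"ay":0,"az":0,"x":-10.7,"y":-32,"z":0,"gripper":10},{"ax":0,"ay":0,"az":0,"x":-10.7,"y":-32,"z":0,"gripper":10},{"ax":0,"ay":0,"az":0,"x":-10.7,"y":-32,"z":0,"gripper":10},{"ax":0,"ay":0,"az":0,"x":-6.7,"y":-20,"z":0,"gripper":10},{"ax":0,"ay":0,"az":3.7,"x":-3.7,"y":-9,"z":0,"gripper":10},{"ax":0,"ay":0,"az":0,"x":0,"y":0,"z":0,"gripper":10},{"ax":0,"ay":0,"az":0,"x":0,"y":0,"z":0,"gripper":10},{"ax":0,"ay":0,"az":0,"x":0,"y":0,"z":0,"gripper":10}])

```text
clock: 28.72
ee_pos: [0.5372, -0.2136, 0.2351]
orientation: [0.132, 0.991, 0.001, 0.0]
ft_force: [-0.3, -0.4, -1.2]
opening: 0.249
finger_force: 35.0
```

```bash
python3 fz.py; python3 mv.py .5374 -.2146 .1155 -15.2
```

```text
[ 0.066 -0.164 -1.715  0.006  0.012 -0.005  0.236] [0.42 0.37 0.66]
t 29.02 pos [ 0.538  -0.2136  0.2357] yaw -15.13 tilt 0.16 open 21.7 F [ 0.45  0.15 -2.21] T [-0.    0.04 -0.01]
shift(cur axes) mm [  0.6  -1.4 120.2] az 0.07 rotvec tool [0.12 0.1  0.07]
```

Call:
drive_tool(targets=[{"ax":0,"ay":0,"az":0,"x":0.2,"y":-1.4,"z":0,"gripper":10},{"ax":0,"ay":0,"az":0,"x":0,"y":0,"z":5,"gripper":10},{"ax":0,"ay":0,"az":0,"x":0,"y":0,"z":10,"gripper":10},{"ax":0,"ay":0,"az":0,"x":0,"y":0,"z":10,"gripper":10},{"ax":0,"ay":0,"az":0,"x":0,"y":0,"z":10,"gripper":10},{"ax":0,"ay":0,"az":0,"x":0,"y":0,"z":10,"gripper":10},{"ax":0,"ay":0,"az":0,"x":0,"y":0,"z":10,"gripper":10},{"ax":0,"ay":0,"az":0,"x":0,"y":0,"z":5,"gripper":10},{"ax":0,"ay":0,"az":0,"x":0,"y":0,"z":0,"gripper":10}])

```text
clock: 29.77
ee_pos: [0.5366, -0.2148, 0.1736]
orientation: [0.133, 0.991, 0.002, -0.001]
ft_force: [-0.4, 1.7, -2.8]
opening: 0.25
finger_force: 35.0
```

```bash
python3 fz.py; python3 mv.py .5378 -.215 .1155 -15.2
```

```text
[ 0.313  1.708 -2.174  0.52  -0.019 -0.01   0.175] [0.43 0.46 0.62]
t 30.07 pos [ 0.5376 -0.2151  0.1758] yaw -15.23 tilt 0.19 open 21.5 F [ 0.05  2.23 -2.99] T [ 0.6  -0.01 -0.04]
shift(cur axes) mm [-0.1  0.  60.3] az -0.03 rotvec tool [ 0.16  0.09 -0.03]
```

A side force of +2 N in y means the lifter is rubbing the -y prong. Shifting +3 mm.

Call:
drive_tool(targets=[{"ax":0,"ay":0,"az":0,"x":0,"y":1.5,"z":0,"gripper":10},{"ax":0,"ay":0,"az":0,"x":0,"y":1.5,"z":0,"gripper":10},{"ax":0,"ay":0,"az":0,"x":0,"y":0,"z":0,"gripper":10},{"ax":0,"ay":0,"az":0,"x":0,"y":0,"z":0,"gripper":10}])

```text
clock: 30.4
ee_pos: [0.5388, -0.2132, 0.176]
orientation: [0.132, 0.991, 0.0, 0.002]
ft_force: [0.1, -0.2, -1.5]
opening: 0.247
finger_force: 35.0
```

```bash
python3 fz.py; python3 mv.py .5378 -.215 .1155 -15.2;python3 - <<'E'
from h import *
b=get_image("side")
cv2.imwrite("pics/m8.png",cv2.resize(b[235:355,340:440],(500,600),interpolation=cv2.INTER_CUBIC)[:,:,::-1])
E
```

```text
[ 0.139  0.232 -1.652 -0.023  0.006 -0.007  0.176] [0.37 0.59 0.47]
t 30.7 pos [ 0.5384 -0.2128  0.1756] yaw -15.22 tilt 0.15 open 21.7 F [ 0.83  0.19 -2.5 ] T [-0.04 -0.01 -0.02]
shift(cur axes) mm [ 0.2 -2.4 60.1] az -0.02 rotvec tool [ 0.11  0.11 -0.02]
```

View pics/m8.png

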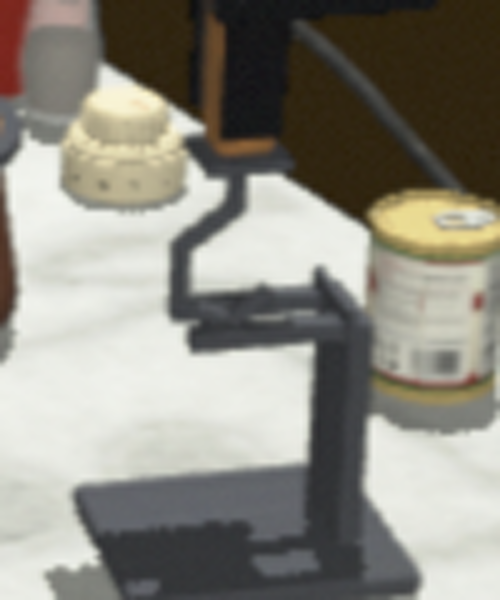

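The hook (185,310) is sitting between the prongs and the side force is gone. Continuing down with another +1 mm.

Call:
drive_tool(targets=[{"ax":0,"ay":0,"az":0,"x":0,"y":1,"z":4,"gripper":10},{"ax":0,"ay":0,"az":0,"x":0,"y":0,"z":8,"gripper":10},{"ax":0,"ay":0,"az":0,"x":0,"y":0,"z":10,"gripper":10},{"ax":0,"ay":0,"az":0,"x":0,"y":0,"z":10,"gripper":10},{"ax":0,"ay":0,"az":0,"x":0,"y":0,"z":10,"gripper":10},{"ax":0,"ay":0,"az":0,"x":0,"y":0,"z":6,"gripper":10},{"ax":0,"ay":0,"az":0,"x":0,"y":0,"z":4,"gripper":10},{"ax":0,"ay":0,"az":0,"x":0,"y":0,"z":2,"gripper":10},{"ax":0,"ay":0,"az":0,"x":0,"y":0,"z":0,"gripper":10}])

```text
clock: 31.5
ee_pos: [0.5386, -0.2116, 0.1209]
orientation: [0.132, 0.991, 0.001, 0.001]
ft_force: [-0.6, 0.4, -2.3]
opening: 0.252
finger_force: 35.0
```

```bash
python3 fz.py; python3 mv.py .5378 -.215 .1155 -15.2
```

```text
[ 5.600e-02 -2.030e-01 -1.165e+00  1.000e-03  6.000e-03 -1.500e-02
  1.220e-01] [0.4  0.75 0.37]
t 31.8 pos [ 0.5391 -0.2118  0.1221] yaw -15.22 tilt 0.19 open 21.9 F [-0.12  0.61 -1.53] T [0.03 0.04 0.01]
shift(cur axes) mm [ 0.4 -3.4  6.6] az -0.02 rotvec tool [ 0.1   0.16 -0.02]
```

Call:
drive_tool(targets=[{"ax":0,"ay":0,"az":0,"x":0,"y":0,"z":1.5,"gripper":10},{"ax":0,"ay":0,"az":0,"x":0,"y":0,"z":1.5,"gripper":10},{"ax":0,"ay":0,"az":0,"x":0,"y":0,"z":1,"gripper":10},{"ax":0,"ay":0,"az":0,"x":0,"y":0,"z":1,"gripper":10},{"ax":0,"ay":0,"az":0,"x":0,"y":0,"z":1,"gripper":10},{"ax":0,"ay":0,"az":0,"x":0,"y":0,"z":0,"gripper":10},{"ax":0,"ay":0,"az":0,"x":0,"y":0,"z":0,"gripper":10}])

```text
clock: 32.38
ee_pos: [0.5388, -0.2117, 0.1156]
orientation: [0.132, 0.991, 0.001, 0.001]
ft_force: [0.2, -0.3, -0.9]
opening: 0.247
finger_force: 35.0
```

```bash
python3 fz.py; python3 mv.py .5378 -.215 .1155 -15.2
```

```text
[-0.298  0.239 -0.618 -0.02   0.029 -0.013  0.116] [0.5  0.46 0.35]
t 32.68 pos [ 0.5388 -0.2117  0.1156] yaw -15.22 tilt 0.15 open 21.8 F [-0.16  0.99 -0.5 ] T [-0.06  0.03  0.01]
shift(cur axes) mm [ 0.1 -3.5  0.1] az -0.02 rotvec tool [ 0.12  0.1  -0.02]
```

Call:
drive_tool(targets=[{"ax":0,"ay":0,"az":0,"x":0,"y":0,"z":0.3,"gripper":10},{"ax":0,"ay":0,"az":0,"x":0,"y":0,"z":0,"gripper":10},{"ax":0,"ay":0,"az":0,"x":0,"y":0,"z":0,"gripper":10}])

```text
clock: 32.93
ee_pos: [0.5388, -0.2116, 0.1155]
orientation: [0.132, 0.991, 0.001, 0.001]
ft_force: [-0.9, 0.4, 1.5]
opening: 0.25
finger_force: 35.0
```

```bash
python3 fz.py; python3 mv.py .5378 -.215 .1155 -15.2
```

```text
[-1.148  0.542  3.412  0.07   0.25  -0.028  0.116] [0.36 0.47 0.58]
t 33.23 pos [ 0.5388 -0.2117  0.1155] yaw -15.22 tilt 0.16 open 22.0 F [-1.03  0.88  4.35] T [ 0.09  0.27 -0.03]
shift(cur axes) mm [ 0.1 -3.5  0. ] az -0.02 rotvec tool [ 0.11  0.11 -0.02]
```

Seated. Release gently.

Call:
drive_tool(targets=[{"ax":0,"ay":0,"az":0,"x":0,"y":0,"z":0,"gripper":20},{"ax":0,"ay":0,"az":0,"x":0,"y":0,"z":0,"gripper":24},{"ax":0,"ay":0,"az":0,"x":0,"y":0,"z":0,"gripper":28},{"ax":0,"ay":0,"az":0,"x":0,"y":0,"z":0,"gripper":34},{"ax":0,"ay":0,"az":0,"x":0,"y":0,"z":0,"gripper":42},{"ax":0,"ay":0,"az":0,"x":0,"y":0,"z":0,"gripper":50},{"ax":0,"ay":0,"az":0,"x":0,"y":0,"z":0,"gripper":56},{"ax":0,"ay":0,"az":0,"x":0,"y":0,"z":0,"gripper":56},{"ax":0,"ay":0,"az":0,"x":0,"y":0,"z":0,"gripper":56}], grip_force=5)

```text
clock: 33.98
ee_pos: [0.5388, -0.2117, 0.1152]
orientation: [0.132, 0.991, 0.001, 0.001]
ft_force: [0.6, 0.3, -0.5]
opening: 0.618
finger_force: 0.0
```

Call:
drive_tool(targets=[{"ax":0,"ay":0,"az":0,"x":0,"y":0,"z":-4,"gripper":56},{"ax":0,"ay":0,"az":0,"x":0,"y":0,"z":-10,"gripper":56},{"ax":0,"ay":0,"az":0,"x":0,"y":0,"z":-18,"gripper":56},{"ax":0,"ay":0,"az":0,"x":0,"y":0,"z":-25,"gripper":56},{"ax":0,"ay":0,"az":0,"x":0,"y":0,"z":-30,"gripper":56},{"ax":0,"ay":0,"az":0,"x":0,"y":0,"z":-25,"gripper":56},{"ax":0,"ay":0,"az":0,"x":0,"y":0,"z":-12,"gripper":56},{"ax":0,"ay":0,"az":0,"x":0,"y":0,"z":-4,"gripper":56},{"ax":0,"ay":0,"az":0,"x":0,"y":0,"z":0,"gripper":56}])

```text
clock: 34.73
ee_pos: [0.5391, -0.2122, 0.2453]
orientation: [0.132, 0.991, 0.0, 0.003]
ft_force: [-0.4, -0.3, 0.1]
opening: 0.644
finger_force: 0.0
```

Call:
drive_tool(targets=[{"ax":0,"ay":0,"az":0,"x":10,"y":0,"z":0,"gripper":56},{"ax":0,"ay":0,"az":0,"x":20,"y":0,"z":0,"gripper":56},{"ax":0,"ay":0,"az":0,"x":25,"y":0,"z":0,"gripper":56},{"ax":0,"ay":0,"az":0,"x":25,"y":0,"z":0,"gripper":56},{"ax":0,"ay":0,"az":0,"x":20,"y":0,"z":0,"gripper":56},{"ax":0,"ay":0,"az":0,"x":10,"y":0,"z":0,"gripper":56},{"ax":0,"ay":0,"az":0,"x":0,"y":0,"z":0,"gripper":56},{"ax":0,"ay":0,"az":0,"x":0,"y":0,"z":0,"gripper":56}])

```text
clock: 35.4
ee_pos: [0.4323, -0.183, 0.2427]
orientation: [0.133, 0.991, 0.001, 0.001]
ft_force: [-0.2, -0.6, 0.1]
opening: 0.643
finger_force: 0.0
```

```bash
python3 mv.py .5378 -.215 .1155 -15.2
python3 - <<'E'
from h import *
b=get_image("side");a=get_image("top")
cv2.imwrite("pics/m9.png",np.vstack([cv2.resize(b[180:350,220:450],(800,300),interpolation=cv2.INTER_CUBIC),cv2.resize(a[180:320,150:450],(800,300),interpolation=cv2.INTER_CUBIC)])[:,:,::-1])
E
```

```text
t 35.4 pos [ 0.4323 -0.183   0.2427] yaw -15.25 tilt 0.16 open 56.0 F [-0.21 -0.6   0.1 ] T [ 0.02 -0.02 -0.01]
shift(cur axes) mm [-109.9   -3.4  127.4] az -0.05 rotvec tool [ 0.13  0.1  -0.05]
```

View pics/m9.png

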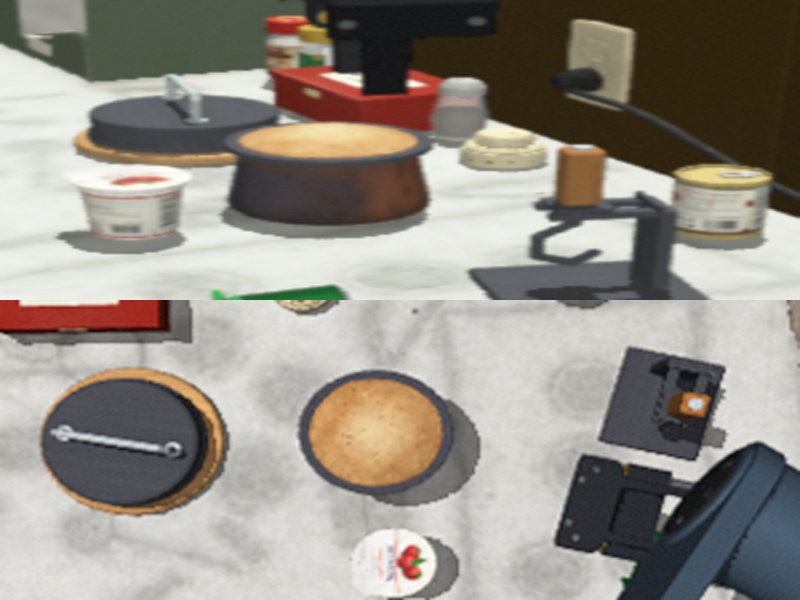

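The lid sits centred on the board, top crop (122,442) with the board at (134,440), and most of that offset is perspective. The lifter is back on its stand, cap at crop (697,404), about 2 mm from where it started. The cup and tub have not moved, and the gripper is clear.

```bash
python3 -c "
from bench import *
print(close_job())"
```

```text
the job is handed in; nothing more can be done
None
```

The job is handed in: the lid is on the middle of the board, the lifter hangs back on its stand, and the cup and tub were where they started in the last picture. The clock read about 35 of 69 s; `close_job()` gave no verdict, so I have no pass or fail to report.

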